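Switch on the ink dryer with its push-and-turn knob

TASK

Switch on the ink dryer in the print shop: push in the round knob on its control box and, keeping it in, turn it clockwise (seen from above) past its safety stop all the way to the end of its travel. Then let go so that it springs back out, and leave the winged dial on the other box as it is.

Things in the scene. Friction and masses are not known exactly. Their poses are not given: they have to be found in the camera images.
- knob_grip (a point): Push-and-turn knob on a grey box 100 x 100 mm, 60 high, in any of three places in a row: an upright black fluted cylinder 40 mm in diameter, 34 tall, on a black disc 60 mm wide, 8 thick. The point lies on its vertical turning axis, 22 mm above the disc, 12 below the top, 104 above the bench when out, and moves with the knob; z up, white pointer line at -x. Can be gripped at any yaw.
- dryer_knob (a joint): Turn of the round knob, rad, clockwise from above positive. Starts at 0 to 0.1 (off, white line roughly towards the robot, at a black tick); firm end stop at 1.31 (75 degrees, on, at the other tick). Not pushed in, it is blocked at about 0.25; pushed in over 6 mm it passes. From 0.95 on it can spring out and stays as left. Turns easily otherwise; against a stop the fingers just slip on it.
- knob_press (a joint): How far the round knob is pushed in (straight down), m: 0 is out, 0.012 fully in. A spring pushes back with 3 N at first, 9 N fully in, and brings it out again when let go. Pushing 8 to 11 mm is right; the gripped fingers hold well enough to push with.
- timer_dial (a joint): Bystander: turn, rad, of a winged dial on a second box of the same kind: a black bar 48 mm long, 12 thick, 26 tall across a disc 52 mm wide, top 96 mm above the bench. Starts at 0, turns easily both ways, cannot be pushed in; leave it alone. (The third such box has two push buttons and no knob.)

How it is judged (in metres and radians):
On the way, in this order (a step that is already met when the one before it is completed fails the run):
1. the round knob is pushed in (value of joint knob_press above 0.005 m), for 0.1 s.
2. the round knob is turned clockwise past its safety stop (value of joint dryer_knob above 0.95 rad), for 0.1 s.
At the end, for the whole second after the job is handed in: The round knob stands within 10 degrees of its end stop (turned more than 1.13 rad of 1.31), has sprung back out (pushed in less than 2 mm) and the winged dial is within 10 degrees of where it was (value of joint dryer_knob above 1.13 rad and value of joint knob_press below 0.002 m and value of joint timer_dial between -0.17 and 0.17 rad); the robot touches nothing.
It fails at once if the winged dial is turned by more than 10 degrees (value of joint timer_dial above 0.17 rad or value of joint timer_dial below -0.17 rad).
It also fails if it takes over 32 s, if anything falls off the work surface, if the arm or the gripper's body presses on something with over 40 N, if the wrist force passes 120 N, or if a joint passes its speed limit or range.

ROBOT

A 6-joint arm with a two-finger parallel gripper is mounted at the origin on the work surface. World frame = base frame: x ahead of the robot, y to its left, z up, the work surface at z = 0. Lengths are in mm, angles in degrees, forces in N, time in s.
With the tool pointing down it reaches from about 350 to 850 mm from the base axis. Payload 8.1 kg.
Tool frame: the origin (TCP) lies midway between the tips of the shut fingers; the grasp point (between the pads) lies 19 mm behind it; z points along the fingers, y is the line along which they close (so a half turn about z gives the same grasp; the last joint's range is limited). The gripper opens to 85 mm and grips with 20 to 120 N. Pads are 22 mm wide; open, the fingers measure 114 mm over their backs; the gripper's body (76 mm by 85 mm) begins 54 mm behind the grasp point. The pads swing forward as they close: fully open they stand 13 mm farther back than shut.
Start: joints at [-68.606, 7.471, 85.268, -0, 87.261, -4.893], TCP at [265.743, -537.946, 231.292] pointing down, gripper open.
Joint ranges: [-169.43, 169.43], [-51.17, 129.36], [1.28, 143.12], [-76.62, 256.62], [0, 156.53], [-152.29, 152.29]. Speed limits (degrees/s): [136.94, 136.94, 159.86, 180, 180, 180].

INTERFACE

Orientations are given as [roll, pitch, yaw] about the fixed x, y, z axes, in that order (R = Rz(yaw) Ry(pitch) Rx(roll)).
In Python, from bench import r gives the robot as it stands.
- The arm moves only by the tool shift_gripper, called after ">>>" by a JSON object that holds its "api" and its "payload". Schema: {"type":"object","properties":{"moves":{"type":"object","properties":{"rx":{"type":"array","items":{"type":"number"},"minItems":1,"maxItems":8},"ry":{"type":"array","items":{"type":"number"},"minItems":1,"maxItems":8},"rz":{"type":"array","items":{"type":"number"},"minItems":1,"maxItems":8},"tx":{"type":"array","items":{"type":"number"},"minItems":1,"maxItems":8},"ty":{"type":"array","items":{"type":"number"},"minItems":1,"maxItems":8},"tz":{"type":"array","items":{"type":"number"},"minItems":1,"maxItems":8},"aperture":{"type":"array","items":{"type":"number"},"minItems":1,"maxItems":8}},"additionalProperties":false,"required":["rx","ry","rz","tx","ty","tz","aperture"]},"clamp_n":{"type":"number"},"only":{"type":"string"},"quiet":{"type":"boolean"},"lines":{"type":"string"}},"required":["moves"],"additionalProperties":false}. moves is an object with one list for each field, all of the same length, 1 to 8, a row being the entries at one place: rx, ry, rz (a rotation vector in normalised numbers (1 is 90 degrees)), tx, ty, tz (the shift in normalised numbers (1 is 1000 mm)), aperture (the finger opening in mm); each row is the pose to reach, as a shift and turn from the pose commanded when the call began, along the tool's axes at that moment; what a row does not reach only later rows make up. A row lasts 1/8 s, in which the tool goes at most 62.5 mm and 10.7 degrees, less where a joint would pass 70% of its speed; a pose out of reach is approached as far as the arm can. The fingers move at their own pace and stop on an object; clamp_n is the grip in N (left out, the last holds). Time passes only in rows, so rows that do not move let the fingers close. The tool returns the time, the measured TCP pose, the force, the opening and the grip force at its end. only (a regular expression) keeps the lines of the reply that match it, lines (a string "A,B") keeps lines A to B, and quiet returns only ok. Shift and turn numbers lie between -1 and 1, and a call with a number outside is refused. Input that does not fit is refused with a message, and nothing moves.
- r.sense(): the state, without advancing time (a new reading comes with each control period).
- r.snapshot(name): name is "scene" or "top" or "wrist"; returns a dict with "pixels" (400x640x3 uint8, blue, green, red), "fx", "fy", "cx", "cy" (pixels), "pose" (4x4, takes a point from camera to world coordinates). Camera axes: x right, y up, looking along -z (the intrinsics and any distortion apply to the point x, -y, -z); pixel columns grow to the right and rows downward; lengths in mm; the calibration is good to about 2 mm. A picture is of the moment at which its call begins. There is no depth.
- r.hand_in(): hands the job in; it is judged then, once.
The state is a dict: "time": time; "joint_pos": joint angles; "qd": joint speeds; "joint_efforts": joint torques, N m; "tool_pos": TCP position; "tcp_rot": TCP orientation; "ft_force": force on the tool from outside, world axes, zero at the start; "wrist_torque": the same for the moment, N m; "finger_gap": finger opening in mm; "grip_force": force on a finger pad.
Only numpy, scipy, OpenCV 4.12 (cv2) and the standard library are available. Lean on these libraries where they do the work, as an engineer would, in place of code of your own. Each camera call takes 0.05 s, during which the arm holds its last target. There are 200 camera calls.

## Working session

There is one attempt and no reset: what is moved stays moved. The work goes in short steps, Python scripts to look and compute and a tool call to move; the robot and the scene stay as the last step left them, time stands still between calls to the robot, and variables do not carry over. Pictures are saved under pics/ and viewed, at most 10 in all, crops included, and the job is handed in when it is done.

```bash
ls; mkdir -p pics
```

Run:
```python
from bench import r
import cv2,numpy as np
s=r.sense();print(s['time'],s['tool_pos'],s['tcp_rot'],s['finger_gap'])
for n in("scene","top"):
    d=r.snapshot(n);cv2.imwrite(f"pics/{n}0.png",d["pixels"]);print(n,[k for k in d],d["fx"],d["cx"],d["cy"],np.round(d["pose"],3).tolist())
```

```text
bench.py
pics
0.0 [ 265.54490401 -537.43242022  230.23278798] [-1.79894809e+02 -9.52857013e-03  2.62875248e+01] 85.11938692514002
scene ['pixels', 'fx', 'fy', 'cx', 'cy', 'pose'] 381.3911103613121 315.2207701821553 197.33548189281117 [[-0.377, -0.697, 0.609, 980.223], [0.926, -0.297, 0.233, 158.946], [0.019, 0.652, 0.758, 641.947], [0.0, 0.0, 0.0, 1.0]]
top ['pixels', 'fx', 'fy', 'cx', 'cy', 'pose'] 381.40810544215935 312.87825125940793 196.92953522461616 [[-0.004, 0.985, -0.17, 463.965], [-1.0, 0.001, 0.026, 1.598], [0.026, 0.17, 0.985, 767.779], [0.0, 0.0, 0.0, 1.0]]
```

View pics/top0.png

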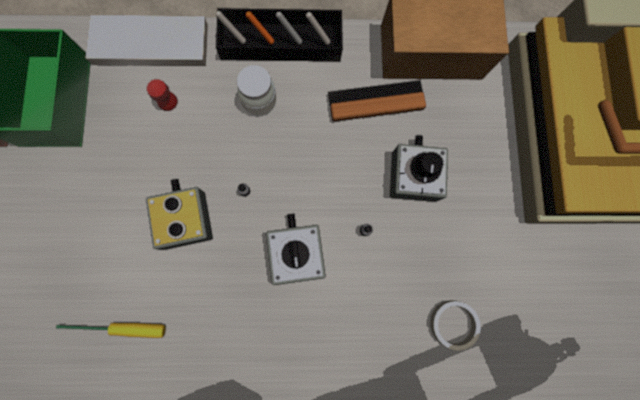

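The top view shows the round knob's box on the right, around (421,171), with its knob at about (429,163). The winged dial is at (295,254) and the button box at (175,217). I'll zoom in to measure.

Run:
```python
import cv2,numpy as np
a=cv2.imread("pics/top0.png")[130:210,380:460];b=cv2.imread("pics/scene0.png")
a=cv2.resize(a,(480,480),interpolation=cv2.INTER_CUBIC)
cv2.imwrite("pics/c0.png",a)
```

```text
(no output)
```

View pics/c0.png

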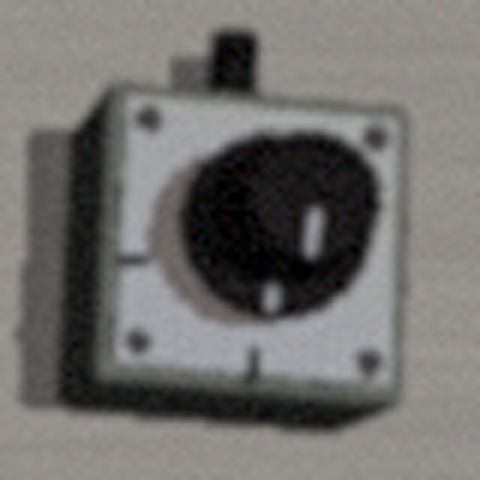

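View pics/scene0.png

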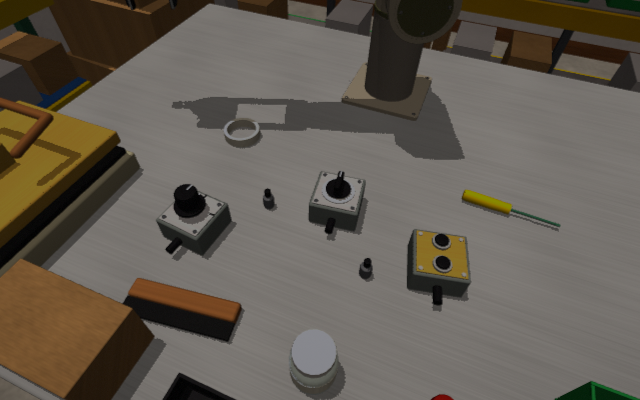

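The crop shows the four box screws at (149,119), (376,138), (137,342) and (369,363). The pointer line is at (315,232) and the off tick at (253,365). In the scene view the knob top is at (185,191) and the box's plate is centred at about (193,211).

Create h.py:
```python
import numpy as np
def ray(d,u,v,z):
    P=np.array(d["pose"]);q=P[:3,:3]@[(u-d["cx"])/d["fx"],-(v-d["cy"])/d["fy"],-1];o=P[:3,3]
    return o+q*(z-o[2])/q[2]
def proj(d,p):
    P=np.array(d["pose"]);c=P[:3,:3].T@(np.array(p)-P[:3,3])
    return d["cx"]+d["fx"]*c[0]/-c[2], d["cy"]-d["fy"]*c[1]/-c[2]
```

Run:
```python
from bench import r
from h import *
d=r.snapshot("top");s=r.snapshot("scene")
w=[ray(d,380+u/6-.4,130+v/6-.4,60) for u,v in[(149,119),(376,138),(137,342),(369,363)]]
c=np.mean(w,0);print(np.round(w),c, np.degrees(np.arctan2(*(w[0]-w[2])[1::-1])))
for z in(60,82,116):
    u,v=proj(d,[c[0],c[1],z]);print(z,(u+.4-380)*6,(v+.4-130)*6,proj(s,[c[0],c[1],z]))
t=ray(d,380+253/6-.4,130+365/6-.4,60)-c;print(np.degrees(np.arctan2(t[1],t[0])))
print(ray(s,185,188,116))
q=r.sense();print(q['tool_pos'],q['tcp_rot'])
```

```text
[[ 680. -195.   60.]
 [ 674. -269.   60.]
 [ 606. -188.   60.]
 [ 600. -262.   60.]] [ 639.80036528 -228.4651602    60.        ] -5.538682092395498
60 257.8584303500679 239.53378981758334 (np.float64(190.75612198569857), np.float64(211.29273353617418))
82 279.7527181478067 222.48911505587552 (np.float64(188.0984890134289), np.float64(204.03619183778974))
116 316.3423481647452 194.0041353638502 (np.float64(183.74093170127074), np.float64(192.13808676883795))
174.8036285265212
[ 630.35832105 -232.27951672  116.        ]
[ 265.62930195 -537.62306278  230.63251662] [-1.79933522e+02 -7.07614248e-03  2.62881547e+01]
```

Units first: shifts go in shares of 1000 mm and turns go in shares of 90 degrees. So 455 mm / 1000 = 0.455, 410 mm / 1000 = 0.41.

>>> {"api": "shift_gripper", "payload": {"moves": {"rx":[0, 0, 0, 0, 0, 0, 0, 0], "ry":[0, 0, 0, 0, 0, 0, 0, 0], "rz":[0, 0, 0, 0, 0, 0, 0, 0], "tx":[0.05, 0.11, 0.17, 0.23, 0.29, 0.35, 0.41, 0.455], "ty":[-0.012, -0.026, -0.04, -0.054, -0.069, -0.083, -0.097, -0.108], "tz":[0, 0, 0, 0.01, 0.02, 0.03, 0.04, 0.05], "aperture":[85, 85, 85, 85, 85, 85, 85, 85]}}}

```text
time: 1.2
tool_pos: [627.5, -237.4, 180.7]
tcp_rot: [-180.0, -0.0, 26.4]
ft_force: [-0.3, -1.4, 0.3]
finger_gap: 85.3
grip_force: 0.0
```

>>> {"api": "shift_gripper", "payload": {"moves": {"rx":[0, 0, 0], "ry":[0, 0, 0], "rz":[0, 0, 0], "tx":[0.0175, 0.0175, 0.0175], "ty":[-0.004, -0.004, -0.004], "tz":[0.01, 0.01, 0.01], "aperture":[85, 85, 85]}}}

```text
time: 1.58
tool_pos: [638.9, -229.6, 171.5]
tcp_rot: [180.0, 0.0, 26.2]
ft_force: [0.3, 0.2, 0.1]
finger_gap: 84.9
grip_force: 0.0
```

Run:
```python
from bench import r
import cv2
from h import *
q=r.sense();print(q['tool_pos'],q['tcp_rot'],q['joint_pos'])
d=r.snapshot("wrist");s=r.snapshot("scene")
print(proj(d,[640,-228,116]),proj(d,[640,-228,82]),proj(d,[640,-228,60]))
cv2.imwrite("pics/w1.png",np.hstack([d["pixels"][:, :480],s["pixels"][80:380,60:380][:, :].copy() if 0 else cv2.resize(s["pixels"][100:300,80:240],(320,400))]))
```

```text
[ 638.89894178 -229.6268766   171.5256329 ] [1.79984792e+02 3.37063226e-02 2.62187865e+01] [-2.40748129e+01  2.13807718e+01  7.52904385e+01 -3.58891850e-02
  8.33386245e+01  3.97105623e+01]
(np.float64(310.6149247345891), np.float64(214.64280192770354)) (np.float64(310.9647765146046), np.float64(201.9535224829099)) (np.float64(311.14489521556914), np.float64(195.42053720076677))
```

View pics/w1.png

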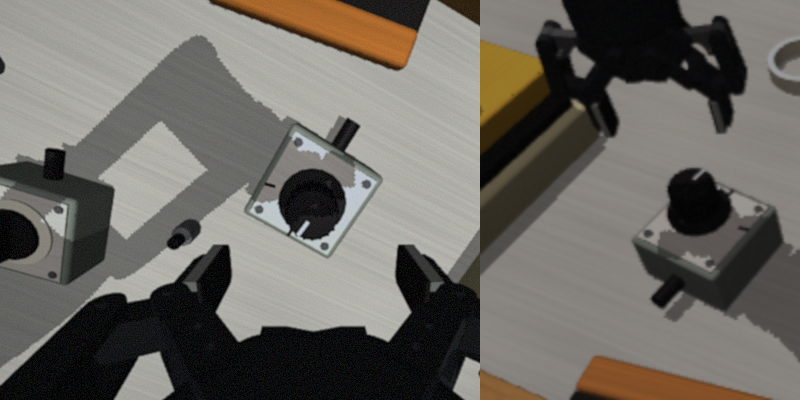

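The wrist view shows the box screws at (298,143), (367,184), (259,209) and (325,246). Their centre is (312,195.5), against a prediction of (311,195), so the position holds. Next: descend and grip.

>>> {"api": "shift_gripper", "payload": {"moves": {"rx":[0, 0, 0, 0, 0, 0], "ry":[0, 0, 0, 0, 0, 0], "rz":[0, 0, 0, 0, 0, 0], "tx":[0.0005, 0.0005, 0.0005, 0.0005, 0.0005, 0.0005], "ty":[0, 0, 0, 0, 0, 0], "tz":[0.02, 0.045, 0.07, 0.082, 0.086, 0.086], "aperture":[85, 85, 85, 85, 85, 85]}}}

```text
time: 2.42
tool_pos: [640.5, -228.3, 85.7]
tcp_rot: [180.0, -0.0, 26.3]
ft_force: [-0.3, 0.4, -0.2]
finger_gap: 85.0
grip_force: 0.0
```

>>> {"api": "shift_gripper", "payload": {"moves": {"rx":[0, 0, 0, 0, 0, 0, 0, 0], "ry":[0, 0, 0, 0, 0, 0, 0, 0], "rz":[0, 0, 0, 0, 0, 0, 0, 0], "tx":[0, 0, 0, 0, 0, 0, 0, 0], "ty":[0, 0, 0, 0, 0, 0, 0, 0], "tz":[0, 0, 0, 0, 0, 0, 0, 0], "aperture":[30, 30, 30, 30, 30, 30, 30, 30]}, "clamp_n": 60}}

```text
time: 3.42
tool_pos: [640.4, -227.9, 85.4]
tcp_rot: [180.0, -0.0, 26.3]
ft_force: [0.6, 3.9, 3.1]
finger_gap: 38.4
grip_force: 59.9
```

Run:
```python
from bench import r
import cv2
from h import *
d=r.snapshot("wrist");s=r.snapshot("scene")
cv2.imwrite("pics/w2.png",np.hstack([d["pixels"][:, 80:560],cv2.resize(s["pixels"][100:300,80:240],(320,400))]))
```

```text
(no output)
```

View pics/w2.png

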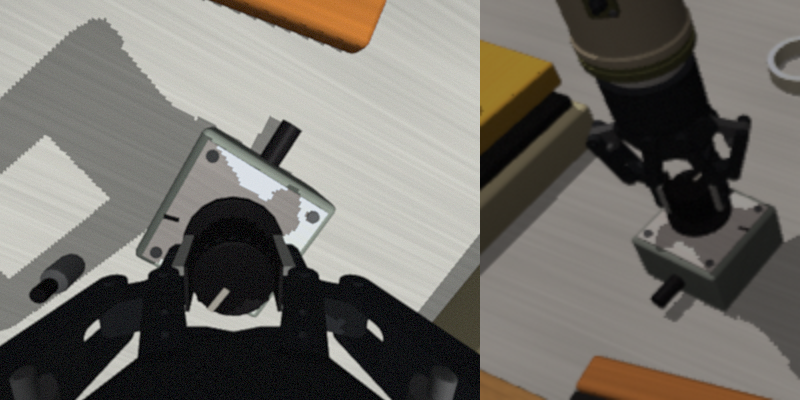

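The fingers hold the knob squarely, at (230,260) in the wrist view, with the gap at 38 mm and the grip at 60 N. Next: push in by 10 mm.

In the tool's units: 10 mm / 1000 = 0.01, 9 mm / 1000 = 0.009.

>>> {"api": "shift_gripper", "payload": {"moves": {"rx":[0, 0, 0, 0, 0, 0], "ry":[0, 0, 0, 0, 0, 0], "rz":[0, 0, 0, 0, 0, 0], "tx":[0, 0, 0, 0, 0, 0], "ty":[0, 0, 0, 0, 0, 0], "tz":[0.003, 0.006, 0.009, 0.01, 0.01, 0.01], "aperture":[30, 30, 30, 30, 30, 30]}}}

```text
time: 4.28
tool_pos: [640.5, -227.9, 75.8]
tcp_rot: [180.0, -0.0, 26.3]
ft_force: [-2.0, 5.2, 8.3]
finger_gap: 38.6
grip_force: 60.2
```

The 8.3 N reading fits a push of about 10 mm. Now turn.

In the tool's units: 60 degrees / 90 = 0.6667.

>>> {"api": "shift_gripper", "payload": {"moves": {"rx":[0, 0, 0, 0, 0, 0, 0, 0], "ry":[0, 0, 0, 0, 0, 0, 0, 0], "rz":[0.0667, 0.1556, 0.2444, 0.3333, 0.4222, 0.5111, 0.6, 0.6667], "tx":[0, 0, 0, 0, 0, 0, 0, 0], "ty":[0, 0, 0, 0, 0, 0, 0, 0], "tz":[0, 0, 0, 0, 0, 0, 0, 0], "aperture":[30, 30, 30, 30, 30, 30, 30, 30]}}}

```text
time: 5.28
tool_pos: [640.3, -229.6, 76.1]
tcp_rot: [179.9, -0.1, -34.0]
ft_force: [-2.2, -1.0, 7.7]
finger_gap: 38.3
grip_force: 60.5
```

Run:
```python
from bench import r
q=r.sense();print(q['wrist_torque'],q['joint_pos'][5])
```

```text
[-0.28985732  0.48612093  0.01196699] 100.01068115525379
```

In the tool's units: 20 degrees / 90 = 0.2222.

>>> {"api": "shift_gripper", "payload": {"moves": {"rx":[0, 0, 0, 0, 0, 0], "ry":[0, 0, 0, 0, 0, 0], "rz":[0.0667, 0.1222, 0.1667, 0.2, 0.2222, 0.2222], "tx":[0, 0, 0, 0, 0, 0], "ty":[0, 0, 0, 0, 0, 0], "tz":[0, 0, 0, 0, 0, 0], "aperture":[30, 30, 30, 30, 30, 30]}}}

```text
time: 6.02
tool_pos: [640.7, -231.1, 76.7]
tcp_rot: [179.9, -0.3, -53.8]
ft_force: [-0.8, -6.5, 7.9]
finger_gap: 38.3
grip_force: 60.7
```

Run:
```python
from bench import r
import cv2
from h import *
q=r.sense();print(q['wrist_torque'],q['joint_pos'][5])
d=r.snapshot("wrist");s=r.snapshot("scene")
cv2.imwrite("pics/w3.png",np.hstack([d["pixels"][:, 80:560],cv2.resize(s["pixels"][100:300,80:240],(320,400))]))
```

```text
[-1.02100234  0.2943592   0.12783999] 119.79967518205952
```

View pics/w3.png

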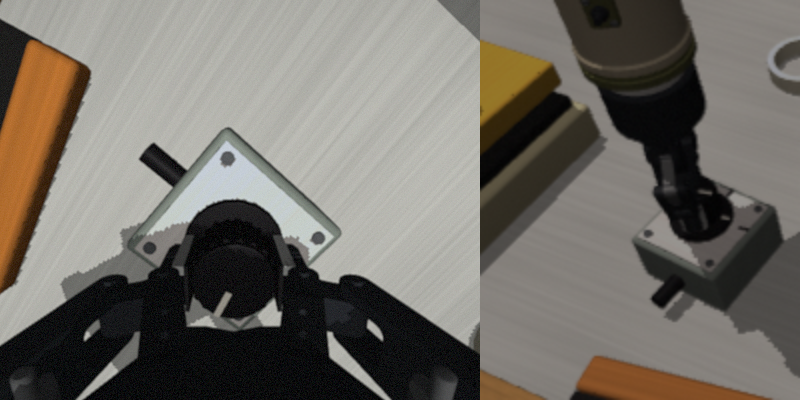

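The pointer has moved only slightly relative to the fingers, from (220,299) to (225,303), so the knob turned with the tool. I'll turn a bit more to seat it on the stop, then ease up and release.

In the tool's units: -11 mm / 1000 = -0.011, -8 mm / 1000 = -0.008, 8 degrees / 90 = 0.0889.

>>> {"api": "shift_gripper", "payload": {"moves": {"rx":[0, 0, 0, 0, 0, 0, 0], "ry":[0, 0, 0, 0, 0, 0, 0], "rz":[0.0444, 0.0889, 0.0889, 0.0889, 0.0889, 0.0889, 0.0889], "tx":[0, 0, 0, 0, 0, 0, 0], "ty":[0, 0, 0, 0, 0, 0, 0], "tz":[0, 0, 0, -0.004, -0.008, -0.011, -0.011], "aperture":[30, 30, 30, 30, 30, 30, 30]}}}

```text
time: 7.0
tool_pos: [640.2, -231.0, 86.5]
tcp_rot: [179.9, -0.2, -61.8]
ft_force: [-0.1, -6.5, 2.2]
finger_gap: 38.7
grip_force: 64.4
```

>>> {"api": "shift_gripper", "payload": {"moves": {"rx":[0, 0, 0, 0, 0, 0, 0, 0], "ry":[0, 0, 0, 0, 0, 0, 0, 0], "rz":[0, 0, 0, 0, 0, 0, 0, 0], "tx":[0, 0, 0, 0, 0, 0, 0, 0], "ty":[0, 0, 0, 0, 0, 0, 0, 0], "tz":[0, 0, 0, 0, 0, 0, -0.02, -0.05], "aperture":[85, 85, 85, 85, 85, 85, 85, 85]}}}

```text
time: 8.0
tool_pos: [639.7, -227.8, 136.9]
tcp_rot: [179.9, 0.1, -61.7]
ft_force: [0.1, -0.1, 0.6]
finger_gap: 84.9
grip_force: 0.0
```

>>> {"api": "shift_gripper", "payload": {"moves": {"rx":[0, 0, 0, 0], "ry":[0, 0, 0, 0], "rz":[0, 0, 0, 0], "tx":[0, 0, 0, 0], "ty":[0, 0, 0, 0], "tz":[-0.04, -0.08, -0.08, -0.08], "aperture":[85, 85, 85, 85]}}}

```text
time: 8.5
tool_pos: [640.4, -228.1, 217.3]
tcp_rot: [-180.0, -0.1, -61.7]
ft_force: [0.2, 0.0, -1.1]
finger_gap: 84.8
grip_force: 0.0
```

Run:
```python
from bench import r
import cv2
from h import *
d=r.snapshot("wrist");s=r.snapshot("scene")
p=d["pixels"].copy()
cv2.imwrite("pics/w4.png",np.hstack([cv2.resize(p[80:280,210:410],(400,400)),cv2.resize(s["pixels"][160:260,140:240],(400,400),interpolation=cv2.INTER_CUBIC)]))
for z in(60,76,82,104,116): print(z,proj(d,[640,-228,z]))
for a in (174.5,99.5): print(proj(d,[640+20*np.cos(np.radians(a)),-228+20*np.sin(np.radians(a)),116]))
```

```text
60 (np.float64(313.8397233151874), np.float64(187.0162410146626))
76 (np.float64(313.8868224952177), np.float64(190.47791769965812))
82 (np.float64(313.9057868506862), np.float64(191.87175230843445))
104 (np.float64(313.9823669306029), np.float64(197.50020437516443))
116 (np.float64(314.02950929328745), np.float64(200.9650548816035))
(np.float64(331.99457601887383), np.float64(212.51433305464516))
(np.float64(307.1116004170693), np.float64(220.48504215765692))
```

View pics/w4.png

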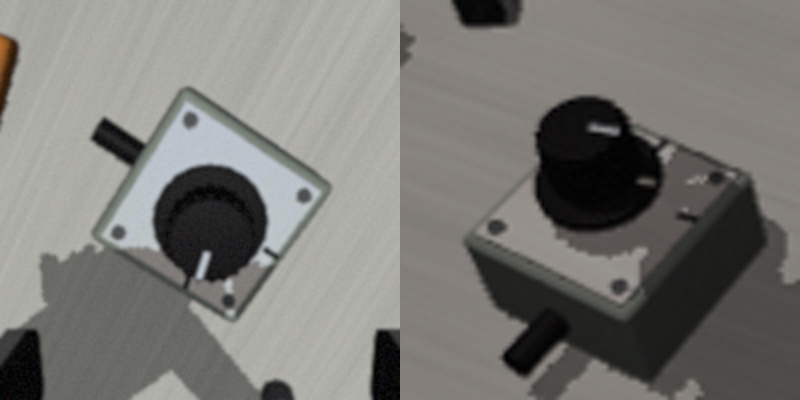

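The knob is out and its pointer is near the second tick: the line runs from (207,252) to (200,278), and the tick is at (187,283). I'll measure the angle to be sure.

Run:
```python
from bench import r
import cv2
from h import *
d=r.snapshot("wrist");g=d["pixels"].max(2)
m=g[203:222,300:322]; print(m)
ys,xs=np.nonzero(m>95);xs=xs+300;ys=ys+203
W=np.array([ray(d,x,y,116)[:2] for x,y in zip(xs,ys)]);W=W[np.hypot(*(W-[640,-228]).T)<19]
print(len(W),W.mean(0)); u=np.linalg.svd(W-W.mean(0))[2][0]
print("line dir",np.degrees(np.arctan2(u[1],u[0])),"from centre",np.degrees(np.arctan2(*(W.mean(0)-[640,-228])[::-1])))
for x,y in((187,283),(270,254)):
    t=ray(d,210+x/2,80+y/2,60)[:2]-[640,-228];print("tick",np.degrees(np.arctan2(t[1],t[0])),np.hypot(*t))
```

```text
[[ 39  29  35  22  21  35  25  29  32  29  25  27  28  40  29  25  35  32
   34  33  35  33]
 [ 30  34  33  35  41  39  31  29  28  28  39  55  59  44  34  28  34  29
   28  23  34  29]
 [ 38  31  25  31  32  36  36  32  24  34  74 118 124 104  65  46  25  25
   36  37  29  23]
 [ 34  35  37  34  24  30  24  29  34  51 113 172 187 167 116  55  27  25
   30  33  30  33]
 [ 31  31  29  28  31  25  39  33  30  63 142 194 209 183 128  55  24  35
   37  30  28  33]
 [ 29  28  33  29  32  35  33  31  26  86 155 206 209 178 107  47  19  35
   29  31  31  30]
 [ 31  32  28  32  28  29  27  16  52 112 179 206 198 148  77  27  22  31
   30  35  25  26]
 [ 28  32  39  33  27  30  31  21  68 141 190 206 187 131  60  34  35  33
   35  32  38  33]
 [ 26  25  27  28  37  31  28  28  81 158 205 208 173 104  36  23  32  29
   31  23  27  23]
 [ 26  27  31  27  27  31  19  46 111 177 208 194 148  72  20  31  26  24
   31  31  29  32]
 [ 33  27  23  24  29  26  26  64 143 197 205 184 131  61  20  30  20  33
   31  34  30  27]
 [ 53  30  21  32  33  24  32  81 159 199 204 172 105  41  28  28  34  30
   31  27  27  29]
 [ 83  35  18  26  25  19  51 115 176 201 196 147  79  24  27  25  26  29
   25  26  32  35]
 [101  54  21  24  12  28  64 138 192 205 188 127  53  19  28  28  27  25
   20  24  30  33]
 [112  75  33  18  36  41  85 158 208 209 173 109  42  17  33  31  31  19
   27  26   9  21]
 [126  92  49  26  59  86 121 170 196 189 144  68  29   8  19  24  24  19
   22  25   5  21]
 [130 101  50  37  84 113 114 128 141 142 108  67  44  29  16  21  33  50
   65  62  46  54]
 [125  87  34  47 101 122 119 102 105 110 114 104  92  65  38  52  79 106
  112 111  96 105]
 [103  65  32  76 105 129 123 118 115 119 124 129 121 105  87  99 116 129
  125 129 126 127]]
75 [ 637.0500433  -216.77166552]
line dir 101.20733119223591 from centre 104.72032805849268
tick 103.39156037807805 42.358679767461105
tick 174.8497441894063 42.98169296332069
```

```bash
python3 -c "
from bench import r
print(r.hand_in())"
```

```text
the job is handed in; nothing more can be done
None
```

The job is handed in, with no verdict returned: the round knob was pushed in about 10 mm and turned clockwise to its "on" tick (about 70–74° measured from the off tick, end stop 75°), then sprang back out; the gripper is clear and never went near the winged dial.

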